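# Find the perished isolator foot by feel and reject it

### The arm

A 6-joint arm with a two-finger parallel gripper is mounted at the origin on the work surface. World frame = base frame: x ahead of the robot, y to its left, z up, the work surface at z = 0. Lengths are in m, angles in degrees, forces in N, time in s.
With the tool pointing down it reaches from about 0.3 to 0.75 m from the base axis. Payload 8.5 kg.
Tool frame: the origin (TCP) lies midway between the tips of the shut fingers; the grasp point (between the pads) lies 19 mm behind it; z points along the fingers, y is the direction in which the jaws open and shut (so a half turn about z gives the same grasp; the last joint's range is limited). The gripper opens to 85 mm and grips with 20 to 120 N. Pads are 22 mm wide; open, the fingers measure 114 mm over their backs; the gripper's body (76 mm by 85 mm) begins 54 mm behind the grasp point. The pads swing forward as they close: fully open they stand 13 mm farther back than shut.
Start: joints at [-81.606, 21.807, 74.336, -0, 83.858, -12.336], TCP at [0.195, -0.514, 0.193] pointing down, gripper open.
Joint ranges: [-178.18, 178.18], [-50.72, 133.34], [12.68, 142.11], [-81.47, 261.47], [9.98, 163.14], [-165.26, 165.26]. Speed limits (degrees/s): [136.94, 136.94, 180, 180, 180, 180].

### API

Orientations are given as a 3x3 rotation matrix whose columns are the frame's x, y, z axes.
In Python, from rig import env, viewer, ticket gives the robot as it stands. The module is installed in compiled form; this text tells all that it offers.
- The arm moves only by the shell command python3 -m pendant 'ROWS' [FORCE]. ROWS is JSON, a list of rows, each a list of 3 entries, a list of its own where there are three numbers: the shift along the world's x, y, z in mm, then the turn about the world's z in rad, then the opening, from -1 (shut) to 1 (fully open). A call has 1 to 12 rows; each row shifts and turns the pose as measured when the row begins; what a row does not reach is not made up. A row lasts 1/8 s, in which the tool goes at most 62.5 mm and 10.7 degrees, less where a joint would pass 70% of its speed; a pose out of reach is approached as far as the arm can. A call with a gripper value outside its range is refused whole. The fingers move at their own pace and stop on an object; FORCE is the grip in N (left out, the last holds). Time passes only in rows, so rows that do not move let the fingers close. It gives the time, the measured TCP pose, the force and the opening at its end, in the units of the state.
- env.observe(): the state, without advancing time (a new reading comes with each control period).
- viewer.get_image(name): name is "scene" or "side" or "wrist"; returns (picture, depth): 420x560x3 uint8, red, green, blue; 420x560 float32, m along the optical axis (not along the pixel's ray), 0 where there is no reading.
- viewer.camera_params(name): a dict with "fx", "fy", "cx", "cy" (pixels), "D" ([k1, k2, p1, p2, k3] as OpenCV has them; the pictures are not rectified), "rvec" (rotation vector, rad) and "tvec" (3), from world to camera coordinates, as OpenCV has them; the wrist camera has in their place "T_tool_cam" (4x4, takes a point from camera to tool coordinates, whose origin is the TCP and whose axes are the flange's). Camera axes: x right, y down, z forward; pixel columns grow to the right and rows downward; lengths in m; the calibration is good to about 2 mm. A picture is of the moment at which its call begins: read the wrist's pose just before it. camera_params takes no time and is no camera call.
- ticket.close_job(): hands the job in, once; it reports no verdict.
The state is a dict: "time_s": time; "q": joint angles; "qvel": joint speeds; "joint_efforts": joint torques, N m; "position": TCP position; "tool_rot": TCP orientation; "ft_force": force on the tool from outside, world axes, zero at the start; "wrist_torque": the same for the moment, N m; "grip_width": finger opening in m.
Only numpy, scipy, OpenCV 4.12 (cv2) and the standard library are available. Lean on these libraries where they do the work, as an engineer would, in place of code of your own. Each camera call takes 0.05 s, during which the arm holds its last target. There are 200 camera calls.

### The job

The three vibration-isolator feet in the test jig look alike, but the rubber of one has perished and gone soft. Starting at the yellow-dot end and working along the row, press each foot's head down by about 6 mm (never past 9 mm, nor harder than 20 N) and feel how hard it pushes back; then stand the soft one upright in the red reject tray, and finish with the two sound feet standing in their nests and everything else on the table where it was.

Things in the scene. Friction and masses are not known exactly. Their poses are not given: they have to be found in the camera images.
- jig: Test jig fixed to the table: aluminium plate 90 x 310 x 12 mm (its x, y, z) with three round nests, each 43 mm wide and 5 mm deep, 105 mm apart along its y axis. Origin: centre of the underside, z up. A yellow dot marks its +y end. Its place and yaw (within 0.3 rad) change from run to run.
- jig_hole0 (a point): Centre of the mouth of the first nest, the one beside the yellow dot (12 mm above the table).
- jig_hole1 (a point): Centre of the mouth of the middle nest.
- jig_hole2 (a point): Centre of the mouth of the last nest, farthest from the yellow dot.
- foot_p_mid (a point): One of three vibration-isolator feet that look alike (about 0.18 kg): a rigid aluminium can, 40 mm dia and 38 mm tall, from which a sprung head sticks out 20 mm; 58 mm in all. This point is on its axis, 29 mm above its underside and 9 mm below the can's top edge; z up its axis. Grip it by the can's sides. It stands in one of the nests (underside 7 mm above the table); which of the three stands where changes from run to run, and the name does not tell how stiff it is.
- head_p: The sprung head of foot p: blue cap 30 mm dia and 8 mm thick on a black 25 mm rubber stem. Origin: centre of its top face, 29 mm above point foot_p_mid (within 0.4 mm) when not pressed (65 mm above the table in the nest); z up. Springs back; stop at 11 mm. Pressed 6 mm it pushes back with 12 to 14 N (sound) or about 4 N (perished), in proportion to depth. Spoiled if pressed deeper than 9 mm or harder than 20 N.
- foot_q_mid (a point): One of three vibration-isolator feet that look alike (about 0.18 kg): a rigid aluminium can, 40 mm dia and 38 mm tall, from which a sprung head sticks out 20 mm; 58 mm in all. This point is on its axis, 29 mm above its underside and 9 mm below the can's top edge; z up its axis. Grip it by the can's sides. It stands in one of the nests (underside 7 mm above the table); which of the three stands where changes from run to run, and the name does not tell how stiff it is.
- head_q: The sprung head of foot q: blue cap 30 mm dia and 8 mm thick on a black 25 mm rubber stem. Origin: centre of its top face, 29 mm above point foot_q_mid (within 0.4 mm) when not pressed (65 mm above the table in the nest); z up. Springs back; stop at 11 mm. Pressed 6 mm it pushes back with 12 to 14 N (sound) or about 4 N (perished), in proportion to depth. Spoiled if pressed deeper than 9 mm or harder than 20 N.
- foot_r_mid (a point): One of three vibration-isolator feet that look alike (about 0.18 kg): a rigid aluminium can, 40 mm dia and 38 mm tall, from which a sprung head sticks out 20 mm; 58 mm in all. This point is on its axis, 29 mm above its underside and 9 mm below the can's top edge; z up its axis. Grip it by the can's sides. It stands in one of the nests (underside 7 mm above the table); which of the three stands where changes from run to run, and the name does not tell how stiff it is.
- head_r: The sprung head of foot r: blue cap 30 mm dia and 8 mm thick on a black 25 mm rubber stem. Origin: centre of its top face, 29 mm above point foot_r_mid (within 0.4 mm) when not pressed (65 mm above the table in the nest); z up. Springs back; stop at 11 mm. Pressed 6 mm it pushes back with 12 to 14 N (sound) or about 4 N (perished), in proportion to depth. Spoiled if pressed deeper than 9 mm or harder than 20 N.
- reject_tray_in (a point): Centre of the inner floor of the red reject tray, 130 x 130 mm outside, walls 4 mm thick and 30 mm high, floor 4 mm above the table; fixed, to the left or the right of the jig.
- spares_tray_in (a point): The same point of the green spares tray, same size, holding only a clamping fork, and not used; it stands on the other side of the jig. The two trays change sides from run to run.
- hex_driver: Bystander: hex driver, 150 mm long, lying. Origin: centre of its underside (near its middle).
- post_holder: Bystander: black post holder with a short steel post, 32 mm dia, 86 mm tall. Origin: centre of its underside.
- lens_mount: Bystander: round green lens in a black mount on a foot 50 x 60 mm, 93 mm tall. Origin: centre of its underside.
- beam_block: Bystander: black beam block 40 x 40 x 50 mm. Origin: centre of its underside.
- screw_jar: Bystander: small jar of screws, 44 mm dia, 50 mm tall. Origin: centre of its underside.
- clamp_fork: Bystander: steel clamping fork, lying flat in the green tray, 79 x 26 x 8 mm. Origin: centre of its underside (near its middle).
- mouse: Bystander: round black computer mouse, 62 mm dia, 30 mm tall. Origin: centre of its underside.

How it is judged:
By the outcome, as a careful person would: the job done as asked, in the order asked, and still so for the second after the job is handed in, with the robot touching nothing.
It also fails if it takes over 64 s, if anything falls off the work surface, if the arm or the gripper's body presses on something with over 40 N, if the wrist force passes 120 N, or if a joint passes its speed limit or range.

## Working session

There is one attempt and no reset: what is moved stays moved. The work goes in short steps, Python scripts to look and compute and a shell command to move; the robot and the scene stay as the last step left them, time stands still between calls to the robot, and variables do not carry over. Pictures are saved under pics/ and viewed, about 8 in all and at most 12, crops included, and the job is handed in when it is done.

```bash
mkdir -p pics; ls; cat > h.py <<'E'
import numpy as np, cv2
from rig import env, viewer, ticket
def cam(n, s=None):
    p=viewer.camera_params(n); K=np.array([[p['fx'],0,p['cx']],[0,p['fy'],p['cy']],[0,0,1.]]); D=np.array(p['D'],float)
    if n=='wrist':
        s=s or env.observe(); T=np.eye(4); T[:3,:3]=s['tool_rot']; T[:3,3]=s['position']
        M=T@np.array(p['T_tool_cam']); R=M[:3,:3]; c=M[:3,3]   # cam->world
    else:
        R=cv2.Rodrigues(np.array(p['rvec'],float))[0].T; c=-R@np.array(p['tvec'],float).ravel()
    return K,D,R,c
def ray(C,uv,z):
    K,D,R,c=C; uv=np.array(uv,float).reshape(-1,1,2)
    n=cv2.undistortPoints(uv,K,D).reshape(-1,2); d=np.c_[n,np.ones(len(n))]@R.T
    return c+d*((z-c[2])/d[:,2])[:,None]
def proj(C,P):
    K,D,R,c=C; return cv2.projectPoints(np.array(P,float).reshape(-1,3),cv2.Rodrigues(R.T)[0],-R.T@c,K,D)[0].reshape(-1,2)
def snap(n,f):
    s=env.observe(); im,d=viewer.get_image(n); cv2.imwrite('pics/'+f,im[:,:,::-1]); np.save('pics/'+f[:-4]+'_d.npy',d); return im,d,cam(n,s)
E
python3 - <<'E'
from h import *
s=env.observe(); print({k:np.round(v,3) for k,v in s.items()})
for n in('scene','side','wrist'):
    im,d,C=snap(n,n+'0.png'); print(n,np.round(C[3],3),np.round(C[2][:,2],3))
a=np.hstack([cv2.imread('pics/scene0.png'),cv2.imread('pics/side0.png')]); cv2.imwrite('pics/both0.png',cv2.resize(a,(800,300),interpolation=cv2.INTER_AREA))
E
```

```text
pics
{'time_s': np.float64(0.0), 'q': array([-81.606,  21.841,  74.385,   0.   ,  83.86 , -12.335]), 'qvel': array([ 0.04 ,  0.038,  0.003, -0.026, -0.023, -0.003]), 'joint_efforts': array([ 1.0000e-03, -4.4846e+01, -2.3128e+01, -0.0000e+00,  5.0000e-03,
        0.0000e+00]), 'position': array([ 0.195, -0.514,  0.193]), 'tool_rot': array([[ 0.935,  0.354, -0.   ],
       [ 0.354, -0.935,  0.001],
       [ 0.   , -0.001, -1.   ]]), 'ft_force': array([0.029, 0.262, 0.92 ]), 'wrist_torque': array([ 0.003, -0.024,  0.012]), 'grip_width': np.float64(0.085)}
scene [1.102 0.432 0.669] [-0.543 -0.533 -0.649]
side [0.249 0.907 0.947] [ 0.269 -0.698 -0.664]
wrist [ 0.274 -0.485  0.374] [-0.303 -0.114 -0.946]
```

View pics/scene0.png

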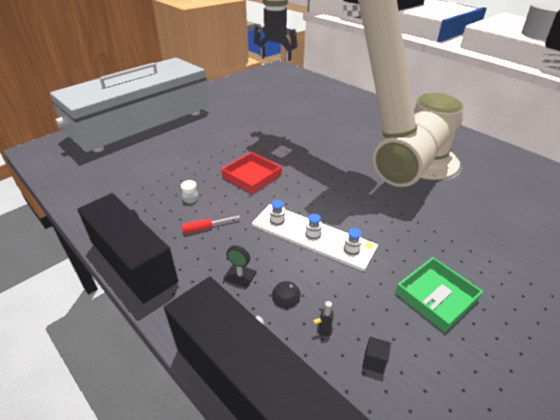

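The scene view shows the jig with its yellow dot at (369,245). The blue caps are at (354,235), (314,219) and (278,206). The red tray is at (251,172), on the −y side, and the green one is at (438,293). I'll measure these by colour in both views.

```bash
cat >> h.py <<'E'
def blobs(im,lo,hi,amin=15):
    m=cv2.inRange(cv2.cvtColor(im,cv2.COLOR_RGB2HSV),lo,hi); n,L,st,ce=cv2.connectedComponentsWithStats(m)
    return [(ce[i],st[i],L==i) for i in range(1,n) if st[i][4]>=amin]
COL=dict(blue=((105,150,60),(125,255,255)),yel=((22,120,120),(34,255,255)),red=((0,190,60),(8,255,255)),green=((50,120,50),(75,255,255)))
E
python3 - <<'E'
from h import *
for n in('scene','side'):
    im=cv2.imread(f'pics/{n}0.png')[:,:,::-1].copy(); d=np.load(f'pics/{n}0_d.npy'); C=cam(n)
    for k,(lo,hi) in COL.items():
        for ce,st,m in blobs(im,lo,hi,12):
            z={'blue':.061,'yel':.012}.get(k,.02)
            print(n,k,np.round(ce),st[:5],np.round(ray(C,ce,z)[0],4))
            if k=='blue' : # depth points, top face
                v,u=np.nonzero(m); dd=d[v,u]; K,D,R,c=C
                P=c+(np.c_[cv2.undistortPoints(np.c_[u,v].astype(float).reshape(-1,1,2),K,D).reshape(-1,2),np.ones(len(u))]*dd[:,None])@R.T
                print('    ',np.round(np.percentile(P,[5,50,95],axis=0),3).tolist())
E
```

```text
scene blue [459.  23.] [439   9  46  32 634] [-1.627  -0.6558  0.061 ]
     [[-1.063, -0.342, 0.197], [-0.807, -0.336, 0.243], [-0.669, -0.332, 0.275]]
scene blue [252.  42.] [249  30  10  23 136] [-0.2959 -1.1992  0.061 ]
     [[-0.774, -1.779, -0.193], [-0.758, -1.742, -0.15], [-0.499, -1.4, 0.021]]
scene blue [262.  35.] [260  32   5   8  24] [-0.4249 -1.266   0.061 ]
     [[-0.814, -1.696, -0.095], [-0.765, -1.648, -0.074], [0.071, -0.708, 0.255]]
scene blue [271.  48.] [265  41  15  15 182] [-0.306  -1.0614  0.061 ]
     [[-0.879, -1.61, -0.198], [-0.806, -1.596, -0.158], [-0.758, -1.585, -0.109]]
scene blue [277. 204.] [272 201  11   8  66] [ 0.5737 -0.1111  0.061 ]
     [[0.564, -0.121, 0.061], [0.577, -0.108, 0.064], [0.587, -0.098, 0.066]]
scene blue [314. 218.] [309 214  11   8  73] [ 0.5444 -0.011   0.061 ]
     [[0.535, -0.021, 0.062], [0.547, -0.008, 0.064], [0.559, 0.003, 0.066]]
scene blue [354. 233.] [349 229  12   9  82] [0.5176 0.0912 0.061 ]
     [[0.509, 0.081, 0.061], [0.521, 0.093, 0.064], [0.531, 0.103, 0.065]]
scene yel [369. 245.] [366 244   6   4  21] [0.481
[... 327 characters left out ...]
92, -0.001], [0.573, -0.107, 0.063], [0.6, -0.096, 0.067]]
side blue [306. 219.] [301 215  11  10  92] [ 0.5462 -0.0085  0.061 ]
     [[0.534, -0.021, 0.059], [0.545, -0.005, 0.063], [0.557, 0.005, 0.067]]
side blue [303. 250.] [297 245  12  11 105] [0.5184 0.0928 0.061 ]
     [[0.506, 0.081, 0.059], [0.518, 0.096, 0.064], [0.529, 0.106, 0.066]]
side yel [314. 275.] [310 272   9   7  50] [0.4807 0.115  0.012 ]
side red [364. 170.] [ 338  150   52   41 1570] [ 0.4768 -0.3129  0.02  ]
side red [269. 166.] [259 158  22  18 179] [ 0.7384 -0.2254  0.02  ]
side green [234. 190.] [234 183   1  14  14] [ 0.7855 -0.0911  0.02  ]
side green [279. 338.] [ 237  300   84   77 3381] [0.4884 0.3135 0.02  ]
```

View pics/side0.png

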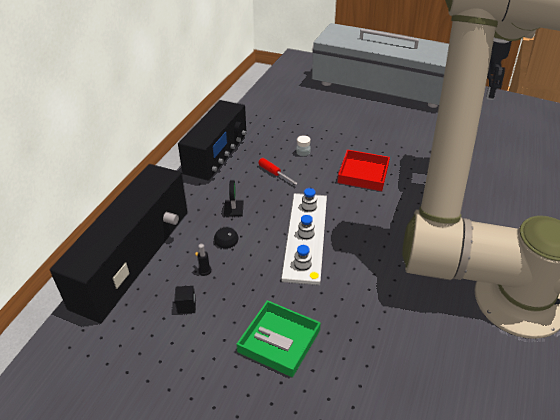

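Both views agree:

| Item | Position (x, y) or yaw |
|---|---|
| Foot 0, by the dot | (0.518, 0.092) |
| Foot 1 | (0.545, −0.010) |
| Foot 2 | (0.574, −0.111) |
| Jig yaw | ≈ 0.264 rad |
| Red tray | ≈ (0.477, −0.313) |

The spacing comes out at 105 mm and the cap height at 65 mm, as specified. I'll move above foot 0 with the gripper shut.

```bash
python3 -m pendant '[[[27,50,0],0.123,-1],[[27,50,0],0.123,-1],[[27,50,0],0.123,-1],[[27,50,0],0.123,-1],[[27,50,0],0.123,-1],[[27,50,0],0.123,-1],[[27,50,0],0.123,-1],[[27,50,0],0.123,-1],[[27,50,0],0.123,-1],[[27,50,0],0.123,-1],[[27,50,0],0.123,-1],[[27,50,0],0.123,-1]]'; python3 - <<'E'
from h import *
im,d,C=snap('wrist','w1.png'); s=env.observe(); print(s['time_s'],s['position'],np.round(s['tool_rot'],3).tolist(),s['ft_force'])
for k in('blue','yel','red'):
    for ce,st,m in blobs(im,*COL[k],40):
        cs,_=cv2.findContours(m.astype(np.uint8),0,1); b,_=cv2.minEnclosingCircle(cs[0])
        print(k,np.round(ce),st,np.round(ray(C,ce,{'blue':.064,'yel':.012,'red':.03}[k])[0],4))
E
```

```text
time_s: 1.65
position: [0.5235, 0.1041, 0.1908]
tool_rot: [[-0.304, 0.953, -0.002], [0.953, 0.304, -0.0], [0.001, -0.002, -1.0]]
ft_force: [0.9, -0.3, 0.9]
grip_width: -0.0
1.7 [0.52527441 0.10929311 0.19036906] [[-0.312, 0.95, -0.001], [0.95, 0.312, 0.003], [0.003, -0.0, -1.0]] [-4.12985139  3.25506072 -2.27844148]
blue [268. 200.] [254 185  28  29 586] [0.5188 0.0917 0.064 ]
yel [243. 158.] [234 149  19  19 267] [0.481  0.1146 0.012 ]
```

View pics/w1.png

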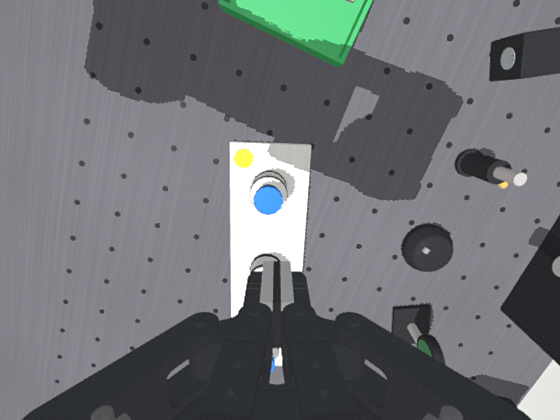

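The wrist view shows the blue cap at (268,200), which gives (0.519, 0.092) and matches the fixed cameras. The dot is at (243,158). I'll descend to just above the cap.

```bash
python3 -m pendant '[[[-7,-17,-30],-0.054,-1],[[0,0,-40],0,-1],[[0,0,-30],0,-1],[[0,0,0],0,-1],[[0,0,0],0,-1]]'
```

```text
time_s: 2.33
position: [0.5187, 0.0942, 0.0881]
tool_rot: [[-0.263, 0.965, -0.0], [0.965, 0.263, 0.003], [0.003, 0.0, -1.0]]
ft_force: [-0.2, 0.3, 0.1]
grip_width: -0.0001
```

```bash
python3 -m pendant '[[[0,-2,-18],0,-1],[[0,0,0],0,-1],[[0,0,0],0,-1]]'; python3 -m pendant '[[[0,0,-3],0,-1],[[0,0,0],0,-1],[[0,0,0],0,-1]]'; python3 -m pendant '[[[0,0,-2],0,-1],[[0,0,0],0,-1],[[0,0,0],0,-1]]'
```

```text
time_s: 2.7
position: [0.5209, 0.0921, 0.0739]
tool_rot: [[-0.263, 0.965, 0.007], [0.965, 0.263, 0.002], [0.001, 0.007, -1.0]]
ft_force: [-0.3, 0.5, -1.3]
grip_width: 0.0003
time_s: 3.08
position: [0.5217, 0.0922, 0.0723]
tool_rot: [[-0.264, 0.965, 0.009], [0.965, 0.264, 0.002], [-0.0, 0.01, -1.0]]
ft_force: [0.5, 0.2, -0.4]
grip_width: 0.0002
time_s: 3.45
position: [0.5217, 0.0922, 0.0702]
tool_rot: [[-0.264, 0.965, 0.009], [0.965, 0.264, 0.002], [-0.0, 0.009, -1.0]]
ft_force: [0.4, 0.2, 0.4]
grip_width: -0.0002
```

```bash
for i in 1; do python3 -m pendant '[[[-2,0,-4],0,-1],[[0,0,0],0,-1],[[0,0,0],0,-1]]';  python3 -m pendant '[[[0,0,-2],0,-1],[[0,0,0],0,-1],[[0,0,0],0,-1]]'; done
```

```text
time_s: 3.82
position: [0.5194, 0.0922, 0.0658]
tool_rot: [[-0.264, 0.965, 0.009], [0.965, 0.264, 0.002], [-0.0, 0.009, -1.0]]
ft_force: [0.2, 0.1, 0.4]
grip_width: 0.0001
time_s: 4.2
position: [0.5195, 0.0922, 0.0637]
tool_rot: [[-0.264, 0.965, 0.009], [0.965, 0.264, 0.002], [-0.0, 0.009, -1.0]]
ft_force: [-0.4, 0.8, 0.4]
grip_width: 0.0002
```

```bash
python3 -m pendant '[[[0,0,-2],0,-1],[[0,0,0],0,-1],[[0,0,0],0,-1]]'; python3 -m pendant '[[[0,0,-1.5],0,-1],[[0,0,0],0,-1],[[0,0,0],0,-1]]'
```

```text
time_s: 4.58
position: [0.5195, 0.0922, 0.0616]
tool_rot: [[-0.264, 0.965, 0.009], [0.965, 0.264, 0.002], [-0.0, 0.009, -1.0]]
ft_force: [-0.1, -0.5, 1.0]
grip_width: 0.0002
time_s: 4.95
position: [0.5195, 0.0922, 0.06]
tool_rot: [[-0.264, 0.965, 0.009], [0.965, 0.264, 0.002], [-0.0, 0.009, -1.0]]
ft_force: [-0.4, -1.1, -0.1]
grip_width: -0.0001
```

No force yet at z = 0.060, where even a soft foot should give about 3 N. I'll look before pressing further.

```bash
python3 - <<'E'
from h import *
out=[]
for n in('side','scene'):
    im,d,C=snap(n,n+'1.png'); u,v=proj(C,[.519,.092,.065])[0].astype(int); out.append(cv2.resize(im[v-35:v+35,u-40:u+40],(400,350),interpolation=cv2.INTER_CUBIC))
    print(n,u,v,env.observe()['ft_force'],env.observe()['position'])
cv2.imwrite('pics/c1.png',np.hstack(out)[:,:,::-1])
E
```

```text
side 302 248 [0.04964562 1.13283848 0.909687  ] [0.51949109 0.09220714 0.05999114]
scene 354 232 [ 0.43631203 -0.08691019 -0.24512577] [0.5194962  0.09222449 0.05998982]
```

View pics/c1.png

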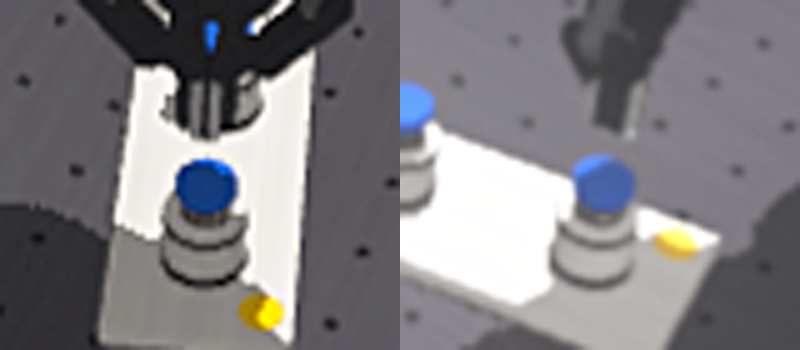

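The tips are clear above the cap: tips at (207,130) and cap at (205,185) in the side crop, tips at (615,130) and cap at (605,180) in the scene crop. I'll triangulate the tips.

```bash
python3 - <<'E'
from h import *
a,b=cam('side'),cam('scene')
def tri(p,q):
    def d(C,uv): n=cv2.undistortPoints(np.array([[uv]],float),C[0],C[1]).ravel(); v=C[2]@np.r_[n,1]; return v/np.linalg.norm(v)
    A=np.zeros((3,3));B=np.zeros(3)
    for C,uv in((a,p),(b,q)):
        v=d(C,uv);M=np.eye(3)-np.outer(v,v);A+=M;B+=M@C[3]
    X=np.linalg.solve(A,B); return np.round(X,4), proj(a,X)[0]-p, proj(b,X)[0]-q
print('tip',tri(np.array([303.2,239.2]),np.array([357.2,223.2])))
print('cap',tri(np.array([303.2,248-35+185/5]),np.array([354-40+205/5,232-35+180/5])))
for n in('side','scene'):
    d=np.load(f'pics/{n}1_d.npy');im=cv2.imread(f'pics/{n}1.png');C=cam(n)
    for uv in([303,237],[303,238],[303,239]) if n=='side' else ([355,220],[356,221],[357,222]):
        K,D,R,c=C;nn=cv2.undistortPoints(np.array([[uv]],float),K,D).ravel();print(n,uv,np.round(c+R@np.r_[nn,1]*d[uv[1],uv[0]],3))
E
```

```text
tip (array([0.5184, 0.0934, 0.0948]), array([-0.24455262,  0.46570589]), array([-0.20055787, -0.48803285]))
cap (array([0.5169, 0.0924, 0.0608]), array([ 0.04710767, -0.08685847]), array([0.03793515, 0.09094303]))
side [303, 237] [0.516 0.101 0.111]
side [303, 238] [0.516 0.101 0.108]
side [303, 239] [0.515 0.103 0.107]
scene [355, 220] [0.53  0.094 0.111]
scene [356, 221] [0.533 0.098 0.112]
scene [357, 222] [0.529 0.099 0.108]
```

```bash
python3 - <<'E'
from h import *
im,d,C=snap('wrist','w2.png'); s=env.observe(); T=np.array(viewer.camera_params('wrist')['T_tool_cam']); print(np.round(T,3).tolist())
p=np.array(s['position']); print(p,'tcp px',proj(C,p), 'q',np.round(s['q'],2))
for k in('blue','yel'):
    for ce,st,m in blobs(im,*COL[k],40):
        v,u=np.nonzero(m);dd=np.median(d[v,u]); 
        K,D,R,c=C;nn=cv2.undistortPoints(ce.reshape(1,1,2),K,D).ravel();
        print(k,np.round(ce),st,np.round(ray(C,ce,{'blue':.064,'yel':.012}[k])[0],4),'by depth',np.round(c+R@np.r_[nn,1]*dd,3))
E
```

```text
[[0.0, -0.945, -0.326, 0.083], [1.0, -0.0, 0.002, 0.0], [-0.002, -0.326, 0.945, -0.182], [0.0, 0.0, 0.0, 1.0]]
[0.51951662 0.09221659 0.06002379] tcp px [[275.55414301 243.06357228]] q [ -2.89  27.31  89.84   0.18  62.33 -18.26]
blue [274. 243.] [ 251  223   46   39 1473] [0.5179 0.0941 0.064 ] by depth [0.518 0.095 0.066]
blue [277. 368.] [268 358  17  27 162] [5.453e-01 2.000e-04 6.400e-02] by depth [0.545 0.001 0.065]
blue [276. 376.] [272 369  10  13  80] [ 0.5469 -0.0064  0.064 ] by depth [ 0.546 -0.005  0.066]
yel [232. 176.] [218 162  29  29 673] [0.4809 0.1146 0.012 ] by depth [0.481 0.115 0.014]
```

View pics/w2.png

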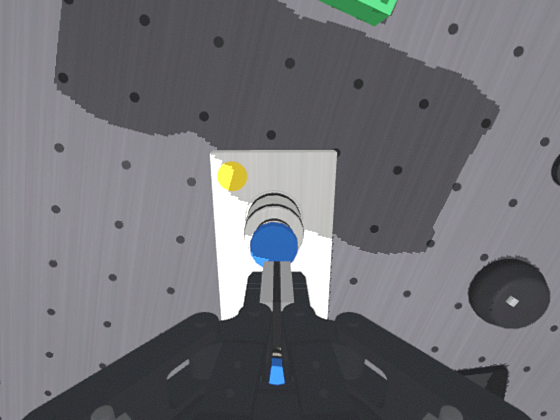

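```bash
python3 - <<'E'
from h import *
C=cam('wrist'); s=env.observe(); p=np.array(s['position']); ax=np.array(s['tool_rot'])[:,2]; ty=np.array(s['tool_rot'])[:,1]; tx=np.array(s['tool_rot'])[:,0]
for b in(0,.01,.02,.03,.04): print(b,[np.round(proj(C,p-ax*b+tx*e)[0],1) for e in(-.011,0,.011)], [round(x,4) for x in (p-ax*b)])
d=np.load('pics/w2_d.npy')
K,D,R,c=C
for uv in([268,264],[285,264],[285,275],[268,285],[276,285],[285,300]):
    n=cv2.undistortPoints(np.array([[uv]],float),K,D).ravel();P=c+R@np.r_[n,1]*d[uv[1],uv[0]];print(uv,np.round(P,3),'tool',np.round(np.array(s['tool_rot']).T@(P-p),3))
E
```

```text
0 [array([275.5, 258.9]), array([275.5, 243. ]), array([275.5, 226.5])] [np.float64(0.5195), np.float64(0.0922), np.float64(0.06)]
0.01 [array([275.5, 266.7]), array([275.5, 250.1]), array([275.5, 232.9])] [np.float64(0.5194), np.float64(0.0922), np.float64(0.07)]
0.02 [array([275.5, 275.2]), array([275.5, 257.9]), array([275.5, 240. ])] [np.float64(0.5193), np.float64(0.0922), np.float64(0.08)]
0.03 [array([275.5, 284.6]), array([275.5, 266.6]), array([275.5, 247.8])] [np.float64(0.5192), np.float64(0.0921), np.float64(0.09)]
0.04 [array([275.5, 295.1]), array([275.4, 276.3]), array([275.4, 256.6])] [np.float64(0.5192), np.float64(0.0921), np.float64(0.1)]
[268, 264] [0.513 0.101 0.106] tool [ 0.01  -0.004 -0.046]
[285, 264] [0.521 0.103 0.106] tool [ 0.01   0.005 -0.046]
[285, 275] [0.52  0.104 0.117] tool [ 0.011  0.004 -0.057]
[268, 285] [0.513 0.101 0.124] tool [ 0.01  -0.003 -0.064]
[276, 285] [0.517 0.102 0.124] tool [ 0.01   0.    -0.064]
[285, 300] [0.52  0.103 0.135] tool [ 0.01   0.004 -0.075]
```

All three views, and the lack of contact force, put the real fingertips about 44 mm behind the reported TCP. The lateral offset is about 0. So contact should come near reported z ≈ 0.021, and I'll approach it by force feedback.

```bash
python3 -m pendant '[[[0,0,-15],0,-1],[[0,0,-14],0,-1],[[0,0,0],0,-1],[[0,0,0],0,-1]]'; python3 -m pendant '[[[0,0,-3],0,-1],[[0,0,0],0,-1]]'; python3 - <<'E'
from h import *
s=env.observe();im,d,C=snap('wrist','w3.png'); 
n=cv2.cvtColor(im,cv2.COLOR_RGB2HSV); K,D,R,c=C
p=np.array(s['position']);print(p)
for u in(268,284):
  for v in range(256,272,2):
    q=cv2.undistortPoints(np.array([[[u,v]]],float),K,D).ravel();P=c+R@np.r_[q,1]*d[v,u];print(u,v,im[v,u],np.round(P,3),end=' | ')
  print()
E
```

```text
time_s: 5.6
position: [0.5199, 0.0922, 0.0304]
tool_rot: [[-0.264, 0.965, 0.01], [0.965, 0.264, 0.002], [-0.0, 0.01, -1.0]]
ft_force: [0.6, 1.1, 0.3]
grip_width: -0.0001
time_s: 5.85
position: [0.5203, 0.0922, 0.0278]
tool_rot: [[-0.264, 0.965, 0.011], [0.965, 0.264, 0.002], [-0.001, 0.011, -1.0]]
ft_force: [-0.1, -1.0, 0.3]
grip_width: -0.0006
[0.52025835 0.09222208 0.0278481 ]
268 256 [ 48 108 185] [0.514 0.101 0.066] | 268 258 [ 46 107 185] [0.514 0.1   0.066] | 268 260 [ 51 106 186] [0.514 0.1   0.067] | 268 262 [153 151 150] [0.514 0.101 0.072] | 268 264 [152 153 153] [0.514 0.101 0.074] | 268 266 [149 151 150] [0.514 0.102 0.077] | 268 268 [150 151 151] [0.514 0.101 0.077] | 268 270 [150 150 150] [0.514 0.1   0.078] | 
284 256 [ 50 108 185] [0.521 0.103 0.066] | 284 258 [ 49 108 187] [0.522 0.102 0.065] | 284 260 [ 54 108 186] [0.522 0.101 0.066] | 284 262 [154 151 150] [0.521 0.103 0.072] | 284 264 [150 151 151] [0.521 0.103 0.074] | 284 266 [150 150 153] [0.521 0.103 0.076] | 284 268 [151 150 152] [0.521 0.103 0.078] | 284 270 [149 149 150] [0.521 0.104 0.081] |
```

The gap is now about 5–6 mm (tip 0.071, cap 0.066). I'll step down gently.

```bash
python3 -m pendant '[[[0,0,-4],0,-1],[[0,0,0],0,-1],[[0,0,0],0,-1]]'; python3 -m pendant '[[[0,0,-2],0,-1],[[0,0,0],0,-1],[[0,0,0],0,-1]]';  python3 -m pendant '[[[0,0,-2],0,-1],[[0,0,0],0,-1],[[0,0,0],0,-1]]' | grep -v rot
```

```text
time_s: 6.28
position: [0.5208, 0.0922, 0.0247]
tool_rot: [[-0.264, 0.965, 0.013], [0.965, 0.264, 0.002], [-0.001, 0.013, -1.0]]
ft_force: [-1.2, -0.1, 3.5]
grip_width: -0.0004
time_s: 6.65
position: [0.5208, 0.0922, 0.0237]
tool_rot: [[-0.264, 0.964, 0.014], [0.965, 0.264, 0.002], [-0.002, 0.014, -1.0]]
ft_force: [-2.0, 0.3, 5.7]
grip_width: 0.0
time_s: 7.02
position: [0.5209, 0.0922, 0.0231]
ft_force: [-2.0, 0.2, 8.1]
grip_width: -0.0002
```

```bash
python3 -m pendant '[[[0,0,-3],0,-1],[[0,0,0],0,-1],[[0,0,0],0,-1]]' | grep -v rot;  python3 -m pendant '[[[0,0,-2],0,-1],[[0,0,0],0,-1],[[0,0,0],0,-1]]'
```

```text
time_s: 7.4
position: [0.521, 0.0922, 0.0221]
ft_force: [-3.5, -0.8, 9.7]
grip_width: -0.0001
time_s: 7.78
position: [0.5211, 0.0922, 0.0222]
tool_rot: [[-0.265, 0.964, 0.018], [0.964, 0.265, 0.001], [-0.004, 0.018, -1.0]]
ft_force: [-3.3, -0.9, 9.4]
grip_width: -0.0001
```

```bash
python3 -m pendant '[[[0,0,-3],0,-1],[[0,0,-2.5],0,-1]]' | grep -v rot; python3 -m pendant '[[[0,0,-2],0,-1]]'|grep -v rot
```

```text
time_s: 8.02
position: [0.5212, 0.0922, 0.0186]
ft_force: [-4.4, -0.0, 16.0]
grip_width: 0.0
time_s: 8.15
position: [0.5213, 0.0922, 0.0178]
ft_force: [-5.7, -0.9, 18.3]
grip_width: -0.0
```

Foot 0 is sound: about 2.2 N/mm, near 13 N at 6 mm. I went a bit deeper than needed (~18 N), so I'll retreat now and go to the middle foot.

```bash
python3 -m pendant '[[[0,0,15],0,-1],[[0,0,15],0,-1],[[13,-51,0],0,-1],[[13,-51,0],0,-1],[[0,0,0],0,-1],[[0,0,0],0,-1]]'; python3 - <<'E'
from h import *
s=env.observe();im,d,C=snap('wrist','w4.png'); K,D,R,c=C; print(s['position'])
for ce,st,m in blobs(im,*COL['blue'],40): print(ce.round(),st,ray(C,ce,.065)[0].round(4))
for n in ('side',):
    im,d,C=snap(n,n+'4.png')
    for ce,st,m in blobs(im,*COL['blue'],30): print(ce.round(),st,ray(C,ce,.062)[0].round(4))
E
```

```text
time_s: 8.9
position: [0.5478, -0.0119, 0.0482]
tool_rot: [[-0.267, 0.964, 0.022], [0.964, 0.267, 0.001], [-0.005, 0.021, -1.0]]
ft_force: [0.2, -0.2, 0.5]
grip_width: 0.0002
[ 0.54783363 -0.01187761  0.04817973]
[274.  47.] [ 243   12   63   70 3372] [0.5183 0.0913 0.065 ]
[274. 246.] [ 250  225   50   47 1627] [ 0.545  -0.0065  0.065 ]
[276. 376.] [268 367  17  18 247] [ 0.5719 -0.0981  0.065 ]
[219. 144.] [213 132  14  26 186] [ 0.8917 -0.2185  0.062 ]
[306. 219.] [301 215  11  10  92] [ 0.5459 -0.0075  0.062 ]
[303. 250.] [297 245  12  11 107] [0.518  0.0938 0.062 ]
```

```bash
python3 -m pendant '[[[-2,1,-10],0,-1],[[0,0,-8],0,-1],[[0,0,0],0,-1]]'|grep -v rot;python3 -m pendant '[[[0,0,-2],0,-1],[[0,0,0],0,-1]]'|grep -v rot
```

```text
time_s: 9.38
position: [0.5449, -0.0083, 0.0287]
ft_force: [0.2, -0.7, 0.7]
grip_width: -0.0001
time_s: 9.62
position: [0.5452, -0.0082, 0.0267]
ft_force: [-0.1, -0.7, 1.5]
grip_width: -0.0002
```

```bash
python3 -m pendant '[[[0,0,-2],0,-1]]'|grep -v rot;python3 -m pendant '[[[0,0,-2],0,-1]]'|grep -v rot
```

```text
time_s: 9.75
position: [0.5452, -0.0082, 0.025]
ft_force: [-1.7, 0.4, 4.3]
grip_width: -0.0002
time_s: 9.88
position: [0.5452, -0.0082, 0.0234]
ft_force: [-3.4, 1.2, 8.5]
grip_width: 0.0002
```

```bash
python3 -m pendant '[[[0,0,-1.8],0,-1]]'|grep -v rot;python3 -m pendant '[[[0,0,-1],0,-1]]'|grep -v rot
```

```text
time_s: 10.0
position: [0.5453, -0.0082, 0.0223]
ft_force: [-3.4, 0.5, 11.1]
grip_width: -0.0002
time_s: 10.12
position: [0.5453, -0.0082, 0.0221]
ft_force: [-3.9, 0.9, 10.8]
grip_width: -0.0002
```

```bash
python3 -m pendant '[[[0,0,-2],0,-1]]'|grep -v rot
```

```text
time_s: 10.25
position: [0.5454, -0.0083, 0.0211]
ft_force: [-4.1, 1.2, 13.5]
grip_width: -0.0003
```

The middle foot gives 13.5 N at about 5.8 mm, so it is sound too. On to the last foot.

```bash
python3 -m pendant '[[[0,0,15],0,-1],[[0,0,12],0,-1],[[14,-51,0],0,-1],[[13,-51,0],0,-1],[[0,0,0],0,-1]]';python3 -m pendant '[[[0,0,-8],0,-1],[[0,0,-6],0,-1],[[0,0,0],0,-1]]'
```

```text
time_s: 10.88
position: [0.5735, -0.1127, 0.0498]
tool_rot: [[-0.272, 0.962, 0.026], [0.962, 0.272, -0.0], [-0.007, 0.025, -1.0]]
ft_force: [-0.4, 0.1, -0.5]
grip_width: 0.0001
time_s: 11.25
position: [0.5724, -0.1103, 0.0342]
tool_rot: [[-0.274, 0.961, 0.024], [0.962, 0.274, 0.001], [-0.005, 0.023, -1.0]]
ft_force: [-0.2, 0.4, -0.7]
grip_width: 0.0001
```

```bash
python3 -m pendant '[[[2,0,-5],0,-1],[[0,0,-2],0,-1],[[0,0,0],0,-1]]'|grep -v rot;python3 -m pendant '[[[0,0,-2],0,-1]]'|grep -v rot
```

```text
time_s: 11.62
position: [0.5746, -0.1092, 0.0269]
ft_force: [0.6, 0.9, 0.4]
grip_width: -0.0001
time_s: 11.75
position: [0.5747, -0.1092, 0.025]
ft_force: [-0.2, 0.4, 1.7]
grip_width: -0.0002
```

```bash
python3 -m pendant '[[[0,0,-2],0,-1]]'|grep -v rot; python3 -m pendant '[[[0,0,-1],0,-1]]'|grep -v rot
```

```text
time_s: 11.88
position: [0.5748, -0.1092, 0.0232]
ft_force: [-1.9, 0.1, 1.6]
grip_width: -0.0004
time_s: 12.0
position: [0.5748, -0.1093, 0.0223]
ft_force: [-0.8, 0.1, 3.0]
grip_width: 0.0002
```

```bash
python3 -m pendant '[[[0,0,-1.6],0,-1]]'|grep -v rot; python3 -m pendant '[[[0,0,0],0,-1]]'|grep -v rot
```

```text
time_s: 12.12
position: [0.5748, -0.1092, 0.0208]
ft_force: [-1.9, 0.6, 4.4]
grip_width: 0.0003
time_s: 12.25
position: [0.5748, -0.1092, 0.0209]
ft_force: [-1.7, 1.2, 3.5]
grip_width: -0.0003
```

Foot 2 gives about 4 N at 6 mm, so it's the perished one. I'll rise, open and look before gripping.

```bash
python3 -m pendant '[[[0,0,20],0,0],[[0,0,20],0,1],[[0,0,15],0,1],[[0,0,0],0,1],[[0,0,0],0,1]]'; python3 - <<'E'
from h import *
s=env.observe();im,d,C=snap('wrist','w5.png'); K,D,R,c=C; print(s['position'],s['grip_width'])
for ce,st,m in blobs(im,*COL['blue'],40): print(ce.round(),st,ray(C,ce,.065)[0].round(4))
S=cam('scene'); print('driver tip, lens foot px',ray(S,[[238,218],[228,273],[240,285],[255,278]],.003).round(3))
E
```

```text
time_s: 12.88
position: [0.5742, -0.1092, 0.0757]
tool_rot: [[-0.275, 0.961, 0.023], [0.961, 0.275, 0.002], [-0.005, 0.022, -1.0]]
ft_force: [0.6, 1.1, -0.2]
grip_width: 0.0854
[ 0.57420356 -0.10920305  0.07565915] 0.08536680827873716
[276.  63.] [ 250   34   52   58 2347] [ 0.5461 -0.01    0.065 ]
[274. 237.] [ 253  215   44   44 1501] [ 0.5737 -0.11    0.065 ]
driver tip, lens foot px [[ 0.639 -0.193  0.003]
 [ 0.778 -0.061  0.003]
 [ 0.781 -0.015  0.003]
 [ 0.744 -0.007  0.003]]
```

View pics/w5.png

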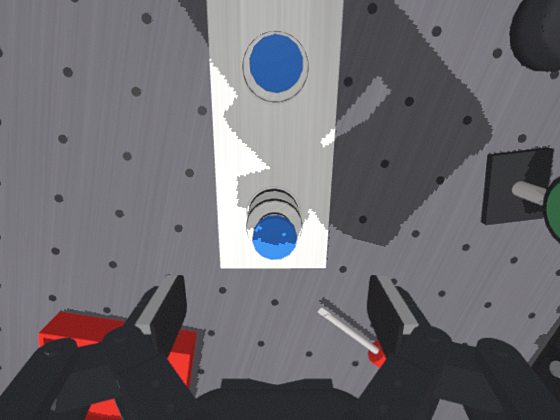

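The wrist view shows soft foot 2 at (274,237), which gives (0.5737, −0.110). Both pads, at (165,280) and (390,280), straddle the row and are clear of the driver tip (322,312) and the tray. I'll descend part way and check the pad-tip height.

```bash
python3 -m pendant '[[[1,-1,-40],0,1],[[0,0,-35],0,1],[[0,0,0],0,1],[[0,0,0],0,1]]'; python3 - <<'E'
from h import *
s=env.observe();im,d,C=snap('wrist','w6.png'); K,D,R,c=C; print(s['position'])
for ce,st,m in blobs(im,*COL['blue'],40): print(ce.round(),st,ray(C,ce,.065)[0].round(4))
Rt=np.array(s['tool_rot'])
for u in range(130,190,6):
  o=[]
  for v in range(264,330,3):
    q=cv2.undistortPoints(np.array([[[u,v]]],float),K,D).ravel();P=Rt.T@(c+R@np.r_[q,1]*d[v,u]-s['position'])
    if -.09<P[2]<-.03 and abs(P[0])<.014: o.append((v,*P.round(3)))
  if o:print(u,[float(x) for x in max(o,key=lambda t:t[3])])
E
```

```text
time_s: 13.42
position: [0.5753, -0.1103, -0.0014]
tool_rot: [[-0.275, 0.961, 0.023], [0.961, 0.275, 0.002], [-0.005, 0.022, -1.0]]
ft_force: [0.5, 0.2, 1.1]
grip_width: 0.0854
[ 0.57527919 -0.11027276 -0.00141946]
[278.  37.] [ 233    0   91   84 6329] [ 0.5465 -0.0114  0.065 ]
[275. 306.] [ 242  273   68   66 3564] [ 0.5733 -0.1092  0.065 ]
130 [315.0, 0.006, -0.056, -0.079]
136 [306.0, 0.005, -0.056, -0.072]
142 [297.0, 0.006, -0.056, -0.067]
148 [291.0, 0.006, -0.055, -0.063]
154 [288.0, 0.006, -0.053, -0.061]
160 [285.0, 0.01, -0.048, -0.065]
166 [276.0, 0.01, -0.048, -0.057]
172 [276.0, 0.01, -0.046, -0.057]
178 [276.0, 0.01, -0.043, -0.057]
184 [285.0, 0.003, -0.042, -0.053]
```

Open tips sit about 53 mm behind the reported TCP, consistent with the shut offset of about 39 mm plus 13 mm. I'll go to reported z ≈ −0.026 and close with 40 N.

```bash
python3 -m pendant '[[[0,0,-15],0,1],[[0,0,-10],0,1],[[0,0,0],0,1],[[0,0,0],0,0.4],[[0,0,0],0,-1],[[0,0,0],0,-1],[[0,0,0],0,-1],[[0,0,0],0,-1]]' 40
```

```text
time_s: 14.48
position: [0.5761, -0.1107, -0.0255]
tool_rot: [[-0.275, 0.961, 0.026], [0.961, 0.275, 0.0], [-0.007, 0.025, -1.0]]
ft_force: [0.4, -0.1, -1.0]
grip_width: 0.0392
```

```bash
python3 -m pendant '[[[0,0,25],0,-1],[[0,0,30],0,-1],[[0,0,30],0,-1],[[0,0,0],0,-1]]'; python3 - <<'E'
from h import *
for n in('side','scene'):
    im=cv2.imread(f'pics/{n}0.png')[:,:,::-1].copy();C=cam(n); h=cv2.cvtColor(im,cv2.COLOR_RGB2HSV)
    m=cv2.inRange(h,(0,150,50),(8,255,255))|cv2.inRange(h,(172,150,50),(180,255,255))
    k,L,st,ce=cv2.connectedComponentsWithStats(m); i=1+np.argmax(st[1:,4]); cs,_=cv2.findContours((L==i).astype(np.uint8),0,1)
    hull=cv2.convexHull(max(cs,key=cv2.contourArea)); ap=cv2.approxPolyDP(hull,3,True).reshape(-1,2)
    print(n,st[i]); 
    for p in ap: print(p,ray(C,p,.03)[0].round(3),ray(C,p,0)[0].round(3))
E
```

```text
time_s: 14.98
position: [0.5753, -0.1103, 0.0604]
tool_rot: [[-0.275, 0.961, 0.023], [0.961, 0.275, 0.001], [-0.005, 0.023, -1.0]]
ft_force: [0.7, -0.0, -1.3]
grip_width: 0.0393
side [ 338  150   52   41 1603]
[347 150] [ 0.546 -0.376  0.03 ] [ 0.556 -0.418  0.   ]
[389 157] [ 0.42 -0.39  0.03] [ 0.425 -0.432  0.   ]
[381 190] [ 0.406 -0.229  0.03 ] [ 0.411 -0.266 -0.   ]
[338 182] [ 0.526 -0.218  0.03 ] [ 0.535 -0.255  0.   ]
scene [ 222  152   59   41 1470]
[250 152] [ 0.423 -0.391  0.03 ] [ 0.391 -0.43   0.   ]
[280 166] [ 0.411 -0.266  0.03 ] [ 0.378 -0.299  0.   ]
[279 175] [ 0.447 -0.234  0.03 ] [ 0.416 -0.265  0.   ]
[253 192] [ 0.557 -0.224  0.03 ] [ 0.532 -0.255  0.   ]
[222 174] [ 0.565 -0.354  0.03 ] [ 0.539 -0.391  0.   ]
[222 168] [ 0.545 -0.379  0.03 ] [ 0.519 -0.417  0.   ]
```

Tray centre is ≈ (0.478, −0.322), with sides of about 126 mm, which checks. I'll carry the foot over.

```bash
python3 -m pendant '[[[-24,-53,0],-0.04,-1],[[-24,-53,0],-0.04,-1],[[-24,-53,0],-0.04,-1],[[-24,-50,0],-0.04,-1],[[0,0,0],0,-1],[[0,0,0],0,-1]]'; python3 - <<'E'
from h import *
out=[]
for n in('side','wrist'):
    im,d,C=snap(n,n+'7.png'); out.append(im)
u,v=proj(cam('side'),[.478,-.322,.03])[0].astype(int)
cv2.imwrite('pics/c7.png',np.hstack([cv2.resize(out[0][v-50:v+40,u-60:u+60],(400,300)),cv2.resize(out[1],(400,300))])[:,:,::-1])
E
```

```text
time_s: 15.72
position: [0.4732, -0.3221, 0.0517]
tool_rot: [[-0.115, 0.993, 0.016], [0.993, 0.115, 0.005], [0.003, 0.016, -1.0]]
ft_force: [0.4, 0.1, -2.6]
grip_width: 0.0389
```

View pics/c7.png

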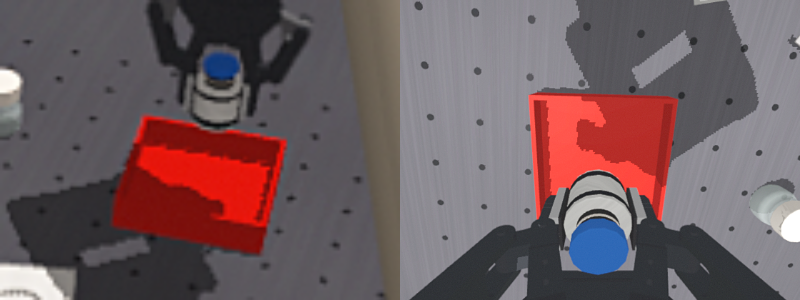

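The side crop shows the foot upright in the jaws above the tray, and the wrist view shows it laterally centred. I'll lower it.

```bash
python3 -m pendant '[[[3,0,-30],0,-1],[[2,0,-25],0,-1],[[0,0,-16],0,-1],[[0,0,0],0,-1],[[0,0,0],0,-1]]';python3 -m pendant '[[[0,0,-2.5],0,-1],[[0,0,0],0,-1]]'
```

```text
time_s: 16.45
position: [0.4819, -0.3169, -0.0205]
tool_rot: [[-0.125, 0.992, 0.017], [0.992, 0.125, 0.004], [0.002, 0.018, -1.0]]
ft_force: [0.6, 0.2, -2.0]
grip_width: 0.0391
time_s: 16.7
position: [0.4826, -0.3169, -0.0219]
tool_rot: [[-0.126, 0.992, 0.019], [0.992, 0.126, 0.003], [0.0, 0.019, -1.0]]
ft_force: [-0.7, 0.3, -1.9]
grip_width: 0.0393
```

```bash
python3 -m pendant '[[[0,0,-4],0,-1],[[0,0,0],0,-1]]'|grep -v rot;python3 -m pendant '[[[0,0,-2],0,-1],[[0,0,0],0,-1]]'|grep -v rot
```

```text
time_s: 16.95
position: [0.4827, -0.3171, -0.0257]
ft_force: [0.6, 0.1, -2.1]
grip_width: 0.0394
time_s: 17.2
position: [0.4826, -0.3172, -0.0278]
ft_force: [0.1, 0.0, -1.1]
grip_width: 0.0392
```

```bash
python3 -m pendant '[[[0,0,-1.5],0,-1],[[0,0,0],0,-1]]'|grep -v rot;python3 -m pendant '[[[0,0,-1],0,-1],[[0,0,0],0,-1]]'|grep -v rot
```

```text
time_s: 17.45
position: [0.4828, -0.3174, -0.0285]
ft_force: [-0.3, -0.3, -1.7]
grip_width: 0.0391
time_s: 17.7
position: [0.4829, -0.3174, -0.0285]
ft_force: [-0.1, -0.2, -1.7]
grip_width: 0.0392
```

```bash
python3 -m pendant '[[[0,0,-2],0,-1],[[0,0,0],0,-1]]'|grep -v rot;
```

```text
time_s: 17.95
position: [0.4831, -0.3174, -0.0284]
ft_force: [0.4, 0.1, -2.0]
grip_width: 0.0393
```

```bash
python3 -m pendant '[[[0,0,-2],0,-1]]'|grep -v rot;
```

```text
time_s: 18.08
position: [0.4833, -0.3175, -0.0288]
ft_force: [-7.6, 5.8, 30.8]
grip_width: 0.0388
```

The foot is on the floor (30 N when pushed), at the expected height. I'll relax, open part way and go up.

```bash
python3 -m pendant '[[[0,0,0.5],0,-1],[[0,0,0],0,-1],[[0,0,0],0,0.2],[[0,0,0],0,0.2],[[0,0,0],0,0.2],[[0,0,20],0,0.2],[[0,0,40],0,0.2],[[0,0,50],0,0.2],[[0,0,40],0,0.2],[[-30,-30,0],0,0.2],[[-30,-30,0],0,0.2],[[0,0,0],0,0.2]]'; python3 - <<'E'
from h import *
s=env.observe(); out=[]
for n in('side','scene'):
    im,d,C=snap(n,n+'8.png'); K,D,R,c=C
    for ce,st,m in blobs(im,*COL['blue'],30):
        if 150<ce[1]: print(n,ce.round(),st,ray(C,ce,.062)[0].round(4))
    u,v=proj(C,[.53,-.11,.03])[0].astype(int); out.append(cv2.resize(im[max(0,v-75):v+75,u-100:u+100],(400,300)))
cv2.imwrite('pics/c8.png',np.hstack(out)[:,:,::-1])
for n in ('side','scene'):
    a=cv2.imread(f'pics/{n}0.png').astype(int);b=cv2.imread(f'pics/{n}8.png').astype(int); d=(abs(a-b).max(2)>60).astype(np.uint8)
    k,L,st,ce=cv2.connectedComponentsWithStats(d); print(n,[(x[:5].tolist()) for x in st[1:] if x[4]>25])
E
```

```text
time_s: 19.58
position: [0.4216, -0.3785, 0.1259]
tool_rot: [[-0.128, 0.992, 0.022], [0.992, 0.128, -0.002], [-0.004, 0.022, -1.0]]
ft_force: [-0.1, 0.2, -0.3]
grip_width: 0.051
side [363. 158.] [359 155   9   8  61] [ 0.482  -0.3102  0.062 ]
side [306. 219.] [301 215  11  10  92] [ 0.5459 -0.0075  0.062 ]
side [303. 250.] [297 245  12  11 107] [0.5181 0.0935 0.062 ]
scene [251. 161.] [247 159   8   5  36] [ 0.4888 -0.3102  0.062 ]
scene [314. 218.] [309 214  11   8  64] [ 0.5464 -0.0096  0.062 ]
scene [354. 234.] [349 230  12   9  77] [0.5208 0.0936 0.062 ]
side [[425, 0, 52, 23, 792], [477, 0, 30, 7, 111], [502, 0, 26, 21, 72], [521, 0, 39, 39, 377], [386, 17, 13, 5, 29], [380, 29, 80, 70, 1903], [462, 32, 50, 150, 2686], [394, 65, 20, 5, 47], [385, 68, 24, 28, 137], [376, 101, 11, 7, 33], [422, 103, 18, 11, 85], [338, 154, 46, 28, 634], [298, 188, 19, 24, 294], [413, 190, 72, 126, 3653], [466, 219, 53, 28, 919], [295, 239, 29, 38, 549], [486, 243, 54, 54, 1045], [411, 259, 17, 11, 75], [526, 310, 30, 16, 223]]
scene [[230, 0, 81, 116, 3614], [314, 0, 27, 18, 72], [358, 0, 31, 25, 299], [397, 0, 33, 19, 425], [236, 3, 10, 7, 29], [363, 25, 29, 11, 119], [401, 33, 36, 15, 220], [367, 37, 13, 57, 145], [377, 111, 70, 72, 2210], [446, 119, 30, 44, 363], [384, 133, 24, 4, 44], [426, 153, 48, 41, 1102], [233, 157, 35, 29, 475], [408, 178, 11, 7, 34], [421, 179, 10, 13, 47], [270, 199, 15, 27, 305], [325, 225, 24, 26, 407], [349, 227, 12, 5, 36], [359, 237, 12, 15, 108]]
```

View pics/c8.png

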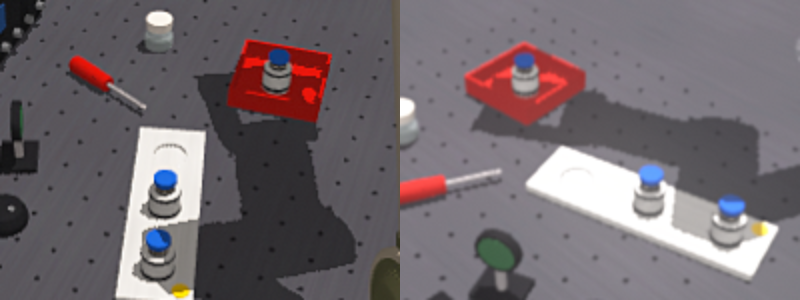

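Both crops show the soft foot upright in the red tray at (278,72) and (523,72), with the two sound feet in their nests. The image differences lie only on the arm, its shadow, the jig and the tray, so the bystanders are unmoved. The gripper is clear, so I'll hand in.

```bash
python3 -c "
from rig import ticket; print(ticket.close_job())"
```

```text
the job is handed in; nothing more can be done
None
```

The soft foot was the last one in the row. It now stands upright in the red reject tray, and the two sound feet are still in their nests. I handed the job in at about 19.7 s.

| Foot (from the yellow dot) | Result when pressed | Verdict |
|---|---|---|
| First | about 2.2 N/mm, so about 13 N at 6 mm | sound |
| Middle | 13.5 N at about 5.8 mm | sound |
| Last | about 4 N at about 6 mm | perished |

- **Last checks:** Pictures from both fixed cameras show the soft foot upright in the tray and the other two caps where they were (within about 3 mm). A comparison with the starting pictures shows changes only at the arm, its shadow, the jig and the tray.
- **First foot pressed harder than intended:** It reached 18.3 N upward (about 19 N with side force), at an estimated 8.0 to 8.4 mm. That is inside the 9 mm and 20 N limits, but the margin is small.
- **Fingertip position disagreed with the description:** The real shut fingertips were about 39 mm behind the reported tool point. I noticed when no force appeared, confirmed it in three camera views, and then worked by force and depth readings.
- **Tray contact:** Setting the foot down briefly pushed on the tray floor with about 31 N, through the gripped can.

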